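Switch the spool sorter to its other tray and feed the spools

ROBOT

A 7-joint arm with a two-finger parallel gripper is mounted at the origin on the work surface. World frame = base frame: x ahead of the robot, y to its left, z up, the work surface at z = 0. Lengths are in m, angles in rad, forces in N, time in s.
With the tool pointing down it reaches from about 0.425 to 0.925 m from the base axis. Payload 6.8 kg.
Tool frame: the origin (TCP) lies on the centre line of the jaws, within the pads' length; the fingertips stand 25 mm ahead of it and the grasp point (between the pads) lies 6 mm ahead of it; z points along the fingers, y is the direction in which the jaws open and shut (so a half turn about z gives the same grasp; the last joint's range is limited). The gripper opens to 85 mm and grips with 20 to 120 N. Pads are 22 mm wide; open, the fingers measure 114 mm over their backs; the gripper's body (76 mm by 85 mm) begins 54 mm behind the grasp point. The pads swing forward as they close: fully open they stand 13 mm farther back than shut.
Start: joints at [1.17, 0.477, 0.022, 1.555, -0.011, 1.109, -0.083], TCP at [0.195, -0.646, 0.256] pointing down, gripper open.
Joint ranges: [-2.96, 2.96], [-0.34, 2.1], [-1.41, 1.46], [0.24, 2.44], [-1.37, 4.51], [0.17, 1.92], [-2.96, 2.96]. Speed limits (rad/s): [2.39, 2.39, 3.14, 3.14, 3.14, 3.14, 3.14].

INTERFACE

Orientations are given as a unit quaternion [w, x, y, z].
In Python, from station import status, cams, order, models gives the robot as it stands.
- The arm moves only by the tool move_arm, never from a script. Its argument "steps" is one flat list of numbers, 7 for each row, row after row: the gripper's target within -1 to 1 (fully open at 1, half-way at 0, shut at -1), then the shift along the world's x, y, z in cm, then the turn, a rotation vector about the world's x, y, z in degrees. A call has 1 to 8 rows; each row shifts and turns the commanded pose from where the row before left it; what a row does not reach is not made up. A row lasts 1/10 s, in which the tool goes at most 50 mm and 8.59 degrees, less where a joint would pass 70% of its speed; a pose out of reach is approached as far as the arm can. A call with a gripper value outside its range is refused whole. The fingers move at their own pace and stop on an object; "newtons" is the grip in N (left out, the last holds). Time passes only in rows, so rows that do not move let the fingers close. It gives the time, the measured TCP pose, the force and the opening at its end, in the units of the state.
- status.get_obs(): the state, without advancing time (a new reading comes with each control period).
- cams.read_camera(name): name is "scene" or "side" or "wrist"; returns a dict with "pixels" (384x512x3 uint8, red, green, blue), "mtx" (3x3 intrinsics, pixels), "T" (4x4, takes a point from camera to world coordinates); the wrist camera has in their place "T_tool_cam" (4x4, takes a point from camera to tool coordinates, whose origin is the TCP and whose axes are the flange's). Camera axes: x right, y down, z forward; pixel columns grow to the right and rows downward; lengths in m; the calibration is good to about 2 mm. A picture is of the moment at which its call begins: read the wrist's pose just before it. There is no depth.
- order.hand_in(): hands the job in, once; it reports no verdict.
Trained networks look in the newest picture that a camera, given by its name, has taken for a name from the list of things; names that differ only in an ending like _2 or _b are one class to them, and where a whole thing is asked for, a point or a joint stands for the part that bears it (a point fixed in the world has none). Each returns a list of dicts, best first, with "score" (0 to 1); they miss things now and then, are a little off and sometimes report something else, mostly with a low value. They report only what shows in the picture. A call takes as long as a camera call.
- models.silhouettes(camera, query): "region" (384x512 bool, what is visible of it) and "box" ([centre column, centre row, width, height] in pixels, round what is visible of it).
- models.place_of(camera, query): "position" ([row, column] in pixels: a listed point, or the origin of a listed thing).
The state is a dict: "t": time; "q": joint angles; "joint_vel": joint speeds; "joint_torque": joint torques, N m; "eef_pos": TCP position; "tool_rot": TCP orientation; "contact_force": force on the tool from outside, world axes, zero at the start; "torque": the same for the moment, N m; "gripper_width": opening from 0.0 (shut) to 1.0 (fully open).
Only numpy, scipy, OpenCV 4.12 (cv2) and the standard library are available. Lean on these libraries where they do the work, as an engineer would, in place of code of your own. Each camera call takes 0.05 s, during which the arm holds its last target.

TASK

The spool sorter on the cobbler's bench is set to feed the tray at the low end of its seesaw gate. Press down the raised end of the gate so that it rocks over to its other side, and only then push the black shutter lug to the left (as seen from the robot) to open the magazine, so that all three spools roll down the other chute into the other tray. Do not touch or lift the spools themselves, and leave the other things on the bench where they are.

Things in the scene. Friction and masses are not known exactly. Their poses are not given: they have to be found in the camera images.
- sorter: Fixed bench fixture, 186 x 624 x 250 mm. Origin on the work surface under the gate's middle; x points away from the robot, y along the gate to the left tray. Clear magazine in the middle (52 x 42 mm, z 151 to 246) holds 3 spools over the shutter; 12 mm uprights at x +74. At each gate end a chute (62 mm wide, y 116 to 192, walls up to z 82) runs down outwards into a tray. Place varies, yaw to 15 deg.
- gate (a joint): Seesaw gate: plywood trough 260 x 56 mm, pivot along sorter x, 100 mm up. Value in rad: +0.34 = left end (sorter +y) down, feeds the left tray; -0.34 = right end down. Starts at either stop. A weight on a 104 mm stem above the pivot (x +52) tips it over centre: it stays at either stop and, pressed past level, falls to the other by itself. Takes about 2 N on a pad.
- pad_left (a point): Middle of the top of the gate's left press pad, a tab 44 mm along the gate by 42 mm, 6 mm thick, on the robot's side of the trough (x = -47, y = +98 in the sorter frame when level). It tilts with the gate: 137 mm above the work surface when up, 72 mm when down.
- pad_right (a point): The same pad near the right end of the gate (x = -47, y = -98 when level).
- shutter (a joint): Steel slide that closes the foot of the magazine. Value in m: 0 = closed, spools held; 0.034 = fully open (slid towards the left tray, sorter +y): the spools drop onto the middle of the gate. About 1.5 N of friction, no spring: it stays where it is left.
- lug (a point): Middle of the top of the shutter's push lug, a black upright plate on the robot's side of the magazine (x = -90 in the sorter frame, y = 0 when closed): 10 mm thick along sorter y, 32 mm wide along x, top 189 mm and lower edge 145 mm above the work surface. Moves with the shutter.
- tray_left (a point): Middle of the floor of the left tray (y = +249 in the sorter frame): inside 60 mm in x, 118 mm in y, side walls 50 mm high, outer end wall 60 mm; the floor slopes gently outwards.
- tray_right (a point): Middle of the floor of the right tray (y = -249), same size.
- spool1: The lowest spool at the start, origin at its centre: a waxed (slippery) wooden spool wound with grey thread, 26 mm diameter, 40 mm long, 25 g, its axis along the sorter's x. In the magazine its centre is 162 mm above the work surface. Only to be fed by the sorter, never touched.
- spool2: The middle spool at the start, origin at its centre: a waxed (slippery) wooden spool wound with grey thread, 26 mm diameter, 40 mm long, 25 g, its axis along the sorter's x. In the magazine its centre is 188 mm above the work surface. Only to be fed by the sorter, never touched.
- spool3: The top spool at the start, origin at its centre: a waxed (slippery) wooden spool wound with grey thread, 26 mm diameter, 40 mm long, 25 g, its axis along the sorter's x. In the magazine its centre is 215 mm above the work surface. Only to be fed by the sorter, never touched.
- tin: Bystander: a round flat polish tin, 72 mm across, 26 mm high; origin at its underside.
- jar: Bystander: an amber jar with a steel cap, 60 mm across, 65 mm high; origin at its underside.
- hammer: Bystander: a hammer lying behind the sorter.
- brush: Bystander: a brush lying behind the sorter.
- heelblock: Bystander: a rubber heel block, 60 x 50 x 36 mm; origin at its underside.
- cone: Bystander: a white thread cone, 64 mm across at the foot, 95 mm high; origin at its underside.

How it is judged:
By the outcome, as a careful person would: the job done as asked, in the order asked, and still so for the second after the job is handed in, with the robot touching nothing.
It also fails if it takes over 40 s, if anything falls off the work surface, if the arm or the gripper's body presses on something with over 40 N, if the wrist force passes 120 N, or if a joint passes its speed limit or range.

## Working session

There is one attempt and no reset: what is moved stays moved. The work goes in short steps, Python scripts to look and compute and a tool call to move; the robot and the scene stay as the last step left them, time stands still between calls to the robot, and variables do not carry over. Pictures are saved under pics/ and viewed, and the job is handed in when it is done.

Besides the shell and the picture viewer there is one more tool, called after ">>>" as name(argument=value, ...) on one line, values as JSON. move_arm: Moves the arm, as the interface text tells. Its arguments: {"type":"object","properties":{"steps":{"type":"array"},"newtons":{"type":"number"}},"required":["steps"]}

```bash
mkdir -p pics; python3 - <<'E'
from station import status,cams,models
import cv2,numpy as np
o=status.get_obs(); print(o)
for c in ["scene","side"]:
    r=cams.read_camera(c); cv2.imwrite(f"pics/{c}0.png",r["pixels"][:,:,::-1])
    print(c,r["mtx"].tolist(),np.round(r["T"],4).tolist())
    for q in ["pad_left","pad_right","lug","tray_left","tray_right","spool1","spool3","sorter"]:
        print(q,[(np.round(d["position"],1).tolist(),round(d["score"],2)) for d in models.place_of(c,q)[:2]])
E
```

```text
{'t': 0.0, 'q': array([ 1.16988122,  0.47781245,  0.02235539,  1.55648464, -0.01148635,
        1.10930732, -0.08311484]), 'joint_vel': array([ 0.00052739, -0.00017878, -0.00069388,  0.00022406, -0.00062358,
       -0.00211473, -0.0010295 ]), 'joint_torque': array([-3.65536926e-04, -5.96435988e+01,  1.60784148e+00, -2.81193280e+01,
        1.24160311e-02,  9.46812186e-03,  1.04761077e-05]), 'eef_pos': array([ 0.19464886, -0.6457344 ,  0.2553037 ]), 'tool_rot': array([-9.16501710e-04,  9.89301208e-01,  1.45884313e-01, -2.16236889e-04]), 'contact_force': array([ 0.35467381, -0.4009451 , -0.37365174]), 'torque': array([-0.0260851 ,  0.03011895, -0.01268887]), 'gripper_width': 1.002413533332294}
scene [[438.9209437568391, 0.0, 262.0061419251504], [0.0, 438.9209437568391, 198.0032333637881], [0.0, 0.0, 1.0]] [[0.1859, 0.7434, -0.6425, 1.3128], [0.9825, -0.1345, 0.1287, -0.1069], [0.0093, -0.6552, -0.7554, 1.0433], [0.0, 0.0, 0.0, 1.0]]
pad_left [([185.0, 259.4], 0.91)]
pad_right [([211.8, 197.4], 0.91)]
lug [([167.5, 223.4], 0.56)]
tray_left [([210.6, 314.1], 0.64)]
tray_right []
spool1 [([187.1, 230.3], 0.51), ([235.4, 237.3], 0.15)]
spool3 [([187.1, 230.3], 0.51), ([235.4, 237.3], 0.15)]
sorter [([231.5, 236.9], 0.96)]
side [[379.6280760429387, 0.0, 258.40160789954814], [0.0, 379.6280760429387, 188.34500742311764], [0.0, 0.0, 1.0]] [[-0.9123, -0.3173, 0.2589, 0.3704], [-0.4092, 0.6806, -0.6077, 0.5269], [0.0166, -0.6604, -0.7508, 0.7703], [0.0, 0.0, 0.0, 1.0]]
pad_left [([218.4, 295.4], 0.84)]
pad_right [([177.0, 306.8], 0.62), ([219.4, 293.0], 0.15)]
lug [([175.5, 325.3], 0.67)]
tray_left [([306.2, 248.0], 0.56)]
tray_right [([151.5, 303.5], 0.57)]
spool1 [([174.4, 327.8], 0.55)]
spool3 [([174.4, 327.8], 0.55)]
sorter [([220.1, 280.9], 0.63)]
```

View pics/scene0.png

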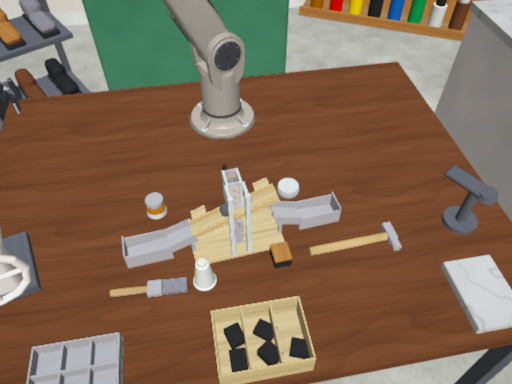

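View pics/side0.png

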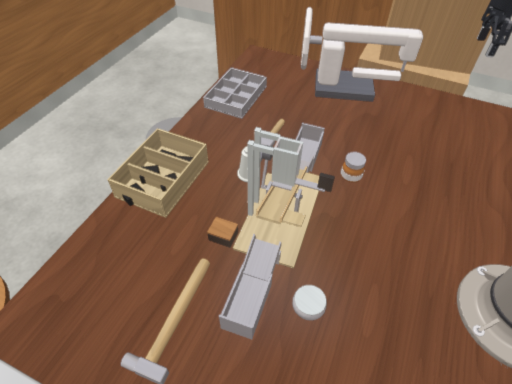

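```bash
python3 - <<'E'
from station import status,cams,models
import cv2,numpy as np
from scipy.optimize import least_squares
C={c:cams.read_camera(c) for c in ["scene","side"]}
obs=[]
for c in C:
  for q in ["pad_left","pad_right","lug","tray_left","tray_right","sorter"]:
    d=models.place_of(c,q)
    if d and d[0]["score"]>.4: obs.append((c,q,np.array(d[0]["position"])[::-1]))
def proj(c,p):
    T=C[c]["T"]; pc=T[:3,:3].T@(p-T[:3,3]); u=C[c]["mtx"]@pc; return u[:2]/u[2]
def local(s):
    # s=+1 left down
    zl,zr=(.072,.137) if s>0 else (.137,.072)
    # pad tops off the pivot: rotation shifts y slightly
    z=.105-.1; a=-.34*s
    f=lambda y:y*np.cos(a)-z*np.sin(a)
    return dict(pad_left=[-.047,f(.098),zl],pad_right=[-.047,f(-.098),zr],lug=[-.09,0,.189],tray_left=[0,.249,.01],tray_right=[0,-.249,.01],sorter=[0,0,0])
for s in (1,-1):
    L=local(s)
    def W(v,q):
        x,y,z=L[q]; c_,s_=np.cos(v[2]),np.sin(v[2]); return np.array([v[0]+c_*x-s_*y,v[1]+s_*x+c_*y,z])
    r=lambda v:np.concatenate([proj(c,W(v,q))-p for c,q,p in obs])
    S=least_squares(r,[.6,0,0],loss="soft_l1",f_scale=2)
    print(s,S.cost,S.x,np.degrees(S.x[2]))
    for (c,q,p),e in zip(obs,r(S.x).reshape(-1,2)): print("  ",c,q,p.round(),e.round(1))
    for q in L: print(q,W(S.x,q).round(4))
E
```

```text
1 141.8395028094934 [ 0.54415905 -0.03050139  0.10472485] 6.00029218751573
   scene pad_left [262. 185.] [ 0.4 13. ]
   scene pad_right [200. 214.] [ -2.1 -16.5]
   scene lug [223. 166.] [1.8 0. ]
   scene tray_left [315. 211.] [0.4 0.8]
   scene tray_right [149. 249.] [1.2 1.8]
   scene sorter [234. 234.] [ 1.8 -1.5]
   side pad_left [296. 217.] [-4.3 18.4]
   side pad_right [309. 175.] [  4.2 -16. ]
   side lug [323. 175.] [ 4.  -0.6]
   side tray_left [247. 305.] [ 1.3 -0.7]
   side tray_right [305. 154.] [-0.5 -3. ]
   side sorter [282. 218.] [-1.1 -0.3]
pad_left [0.4876 0.0581 0.072 ]
pad_right [ 0.5069 -0.1256  0.137 ]
lug [ 0.4547 -0.0399  0.189 ]
tray_left [0.5181 0.2171 0.01  ]
tray_right [ 0.5702 -0.2781  0.01  ]
sorter [ 0.5442 -0.0305  0.    ]
-1 21.236744690730795 [ 0.544754   -0.03065804  0.10096807] 5.785044069089988
   scene pad_left [262. 185.] [-0.4 -1.6]
   scene pad_right [200. 214.] [-0.9 -1.2]
   scene lug [223. 166.] [1.9 0.2]
   scene tray_left [315. 211.] [0.5 1.2]
   scene tray_right [149. 249.] [1.1 1.7]
   scene sorter [234. 234.] [ 1.7 -1.3]
   side pad_left [296. 217.] [-1.8 -0.7]
   side pad_right [309. 175.] [1.2 1.5]
   side lug [323. 175.] [ 3.7 -0.7]
   side tray_left [247. 305.] [ 0.6 -1. ]
   side tray_right [305. 154.] [-0.3 -3. ]
   side sorter [282. 218.] [-1.3 -0.4]
pad_left [0.4888 0.0549 0.137 ]
pad_right [ 0.5075 -0.129   0.072 ]
lug [ 0.4552 -0.0397  0.189 ]
tray_left [0.5197 0.2171 0.01  ]
tray_right [ 0.5699 -0.2784  0.01  ]
sorter [ 0.5448 -0.0307  0.    ]
```

Both views agree that the left end is raised: the left pad is at scene (262,185) and the right pad is low at (200,214). The gate = -0.34 fit leaves residuals of 4 px or less, against 18 px for the other state. So I press pad_left, about (0.489, 0.055, 0.137), then push the lug at (0.455, -0.040) to +y.

>>> move_arm(steps=[-1, 2, 3, 0.6, 0, 0, -1.4, -1, 2, 3, 0.6, 0, 0, -1.4, -1, 2, 3, 0.6, 0, 0, -1.4, -1, 2, 3, 0.6, 0, 0, -1.4, -1, 2, 3, 0.6, 0, 0, -1.4, -1, 2, 3, 0.6, 0, 0, -1.4, -1, 2, 3, 0.6, 0, 0, -1.4, -1, 2, 3, 0.6, 0, 0, -1.2], newtons=20)

```text
t: 2.4
eef_pos: [0.3555, -0.405, 0.3048]
tool_rot: [0.0, 0.999, 0.05, 0.0]
contact_force: [0.4, -0.2, 0.1]
gripper_width: 0.0
```

>>> move_arm(steps=[-1, 2, 3, 0, 0, 0, 0, -1, 2, 3, 0, 0, 0, 0, -1, 2, 3, 0, 0, 0, 0, -1, 2, 3, 0, 0, 0, 0, -1, 1, 4, 0, 0, 0, 0, -1, 1, 4, 0, 0, 0, 0, -1, 1, 4, 0, 0, 0, 0, -1, 1, 4, 0, 0, 0, 0])

```text
t: 3.2
eef_pos: [0.475, -0.1247, 0.3046]
tool_rot: [0.0, 0.999, 0.05, 0.0]
contact_force: [1.0, 0.4, 0.4]
gripper_width: 0.003
```

>>> move_arm(steps=[-1, 0.3, 4, 0, 0, 0, 0, -1, 0.3, 4, 0, 0, 0, 0, -1, 0.3, 4, 0, 0, 0, 0, -1, 0.3, 4, 0, 0, 0, 0, -1, 0, 2, 0, 0, 0, 0, -1, 0, 0, -4, 0, 0, 0, -1, 0, 0, -4, 0, 0, 0, -1, 0, 0, -4, 0, 0, 0])

```text
t: 4.0
eef_pos: [0.4871, 0.0539, 0.1835]
tool_rot: [0.0, 0.999, 0.051, 0.001]
contact_force: [0.8, -0.6, 0.4]
gripper_width: 0.003
```

```bash
python3 - <<'E'
from station import status,cams
import cv2,numpy as np
print(status.get_obs()["eef_pos"])
ims=[]
for c,(u,v) in [("scene",(250,190)),("side",(290,200))]:
    p=cams.read_camera(c)["pixels"][v-75:v+75,u-75:u+75]; ims.append(cv2.resize(p,(400,400),interpolation=2))
cv2.imwrite("pics/a1.png",np.hstack(ims)[:,:,::-1])
E
```

```text
[0.48711888 0.05390079 0.18354903]
```

View pics/a1.png

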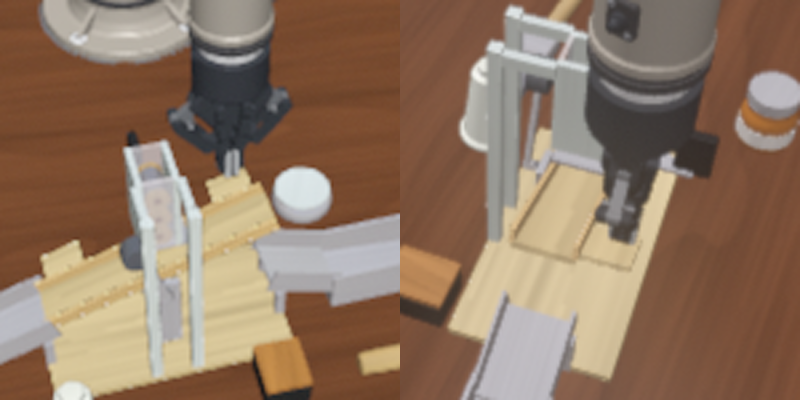

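The fingertips hang over the middle of the raised left pad in both views: about (232,170) in the left crop and (622,235) in the right.

>>> move_arm(steps=[-1, 0, 0, -1.5, 0, 0, 0, -1, 0, 0, -1, 0, 0, 0, -1, 0, 0, -1, 0, 0, 0, -1, 0, 0, -1, 0, 0, 0, -1, 0, 0, -1, 0, 0, 0, -1, 0, 0, -1, 0, 0, 0, -1, 0, 0, -0.7, 0, 0, 0, -1, 0, 0, 0, 0, 0, 0])

```text
t: 4.9
eef_pos: [0.4861, 0.0535, 0.1112]
tool_rot: [0.0, 0.999, 0.05, -0.001]
contact_force: [-0.1, -1.0, -0.0]
gripper_width: -0.004
```

>>> move_arm(steps=[-1, 0, 0, 0, 0, 0, 0, -1, 0, 0, 0, 0, 0, 0, -1, 0, 0, 2, 0, 0, 0, -1, 0, 0, 4, 0, 0, 0, -1, 0, 0, 4, 0, 0, 0, -1, 0, 0, 4, 0, 0, 0, -1, 0, 0, 4, 0, 0, 0, -1, 0, 0, 1, 0, 0, 0])

```text
t: 5.7
eef_pos: [0.4889, 0.0544, 0.3074]
tool_rot: [-0.0, 0.999, 0.05, 0.004]
contact_force: [0.1, -0.7, 0.2]
gripper_width: -0.001
```

```bash
cat > look.py <<'E'
from station import status,cams,models
import cv2,numpy as np,sys
print(status.get_obs()["eef_pos"],status.get_obs()["t"])
ims=[]
for c,(u,v) in [("scene",(240,200)),("side",(290,200))]:
    p=cams.read_camera(c)["pixels"][v-85:v+85,u-85:u+85]; ims.append(cv2.resize(p,(400,400),interpolation=2))
    for q in ["pad_left","pad_right","lug"]: print(c,q,[(np.round(d["position"],1).tolist(),round(d["score"],2)) for d in models.place_of(c,q)[:1]])
cv2.imwrite(sys.argv[1],np.hstack(ims)[:,:,::-1])
E
python3 look.py pics/a2.png
```

```text
[0.48887178 0.054369   0.3074091 ] 5.7
scene pad_left [([199.8, 260.0], 0.81)]
scene pad_right [([198.3, 197.0], 0.93)]
scene lug [([246.2, 354.6], 0.6)]
side pad_left [([240.6, 293.0], 0.81)]
side pad_right [([155.3, 312.9], 0.96)]
side lug [([173.9, 327.3], 0.86)]
```

View pics/a2.png

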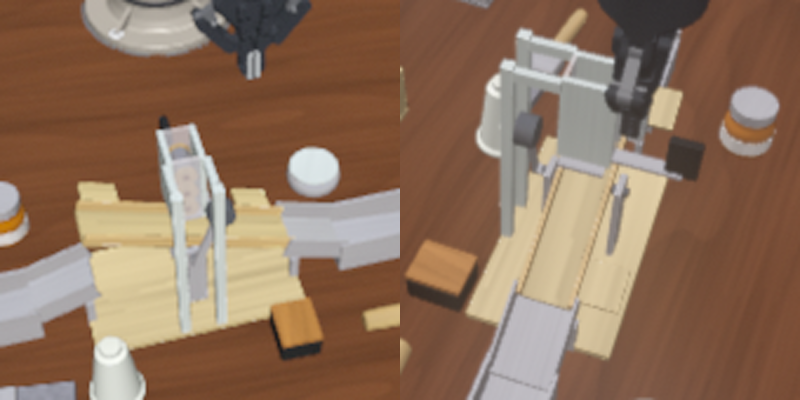

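The gate has rocked over. The left pad is now low at scene (260,200), the right pad is high at (197,198), both as predicted for +0.34, and the weight leans left. Next I move to the right of the lug.

>>> move_arm(steps=[-1, -0.8, -3.5, 0, 0, 0, 0, -1, -0.8, -3.5, 0, 0, 0, 0, -1, -0.8, -3.5, 0, 0, 0, 0, -1, -0.8, -3.4, 0, 0, 0, 0, -1, 0, 0, -4, 0, 0, 0, -1, 0, 0, -4, 0, 0, 0, -1, 0, 0, -4, 0, 0, 0, -1, 0, 0, -0.2, 0, 0, 0])

```text
t: 6.9
eef_pos: [0.4509, -0.085, 0.1756]
tool_rot: [-0.001, 0.999, 0.051, -0.005]
contact_force: [-0.4, 0.2, 0.1]
gripper_width: 0.002
```

```bash
python3 look.py pics/a3.png
```

```text
[ 0.45089263 -0.08497317  0.17559199] 6.9
scene pad_left [([203.5, 260.1], 0.97)]
scene pad_right [([280.8, 209.2], 0.37)]
scene lug [([244.1, 354.7], 0.57)]
side pad_left [([236.6, 292.2], 0.86)]
side pad_right [([161.1, 312.8], 0.92)]
side lug [([173.7, 324.1], 0.64)]
```

View pics/a3.png

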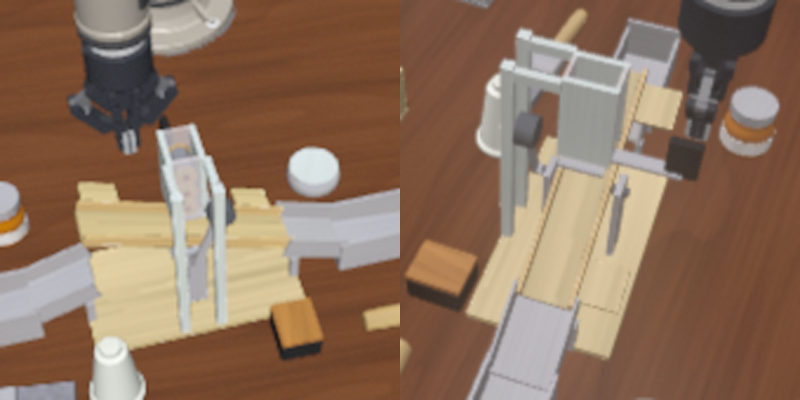

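The fingers stand just right of the lug (side crop: fingers at (705,110), lug at (683,158)). I'll raise slightly, centre on the lug and push along sorter +y.

>>> move_arm(steps=[-1, 0.7, 0, 0.7, 0, 0, 0, -1, 0, 0, 0, 0, 0, 0, -1, -0.1, 1, 0, 0, 0, 0, -1, -0.1, 1, 0, 0, 0, 0, -1, -0.1, 1, 0, 0, 0, 0, -1, -0.1, 1, 0, 0, 0, 0])

```text
t: 7.9
eef_pos: [0.4577, -0.0445, 0.1872]
tool_rot: [0.0, 0.999, 0.051, 0.0]
contact_force: [1.5, -1.0, -0.8]
gripper_width: -0.003
```

>>> move_arm(steps=[-1, -0.1, 1, 0, 0, 0, 0, -1, -0.05, 0.5, 0, 0, 0, 0, -1, 0, 0, 0, 0, 0, 0])

```text
t: 8.2
eef_pos: [0.4561, -0.0291, 0.1873]
tool_rot: [-0.0, 0.999, 0.051, -0.0]
contact_force: [0.1, 0.9, 0.0]
gripper_width: -0.001
```

```bash
python3 look.py pics/a4.png
```

```text
[ 0.45614168 -0.02914357  0.18728955] 8.2
scene pad_left [([199.4, 263.4], 0.57)]
scene pad_right [([196.9, 196.3], 0.85)]
scene lug []
side pad_left [([237.9, 290.7], 0.96)]
side pad_right [([158.6, 311.8], 0.56)]
side lug [([182.7, 320.3], 0.86)]
```

View pics/a4.png

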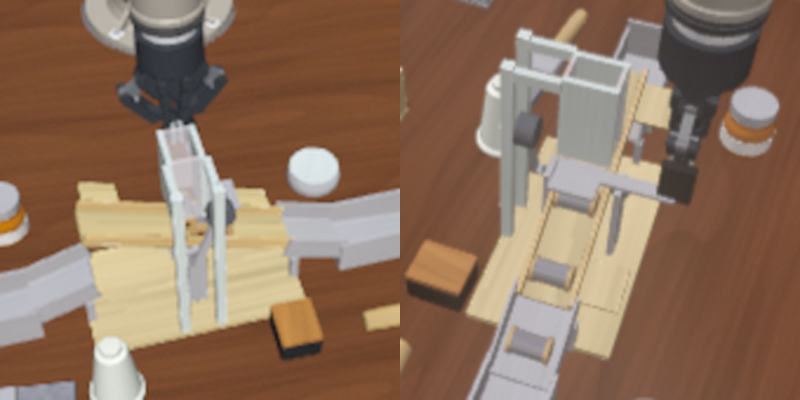

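The spools are already rolling left: one is in the chute and two are on the gate. I'll push the lug the last few mm to its stop.

>>> move_arm(steps=[-1, -0.03, 0.3, 0, 0, 0, 0, -1, -0.03, 0.3, 0, 0, 0, 0, -1, 0, 0, 0, 0, 0, 0])

```text
t: 8.9
eef_pos: [0.4558, -0.0249, 0.1873]
tool_rot: [0.001, 0.999, 0.05, 0.0]
contact_force: [0.6, -4.0, 0.4]
gripper_width: -0.002
```

```bash
python3 look.py pics/a5.png
```

```text
[ 0.45577424 -0.02493124  0.18729147] 8.9
scene pad_left [([200.7, 262.0], 0.86)]
scene pad_right [([199.2, 194.6], 0.81)]
scene lug [([162.0, 237.8], 0.42)]
side pad_left [([236.7, 291.5], 0.58)]
side pad_right [([157.3, 313.5], 0.81)]
side lug [([184.3, 320.3], 0.87)]
```

View pics/a5.png

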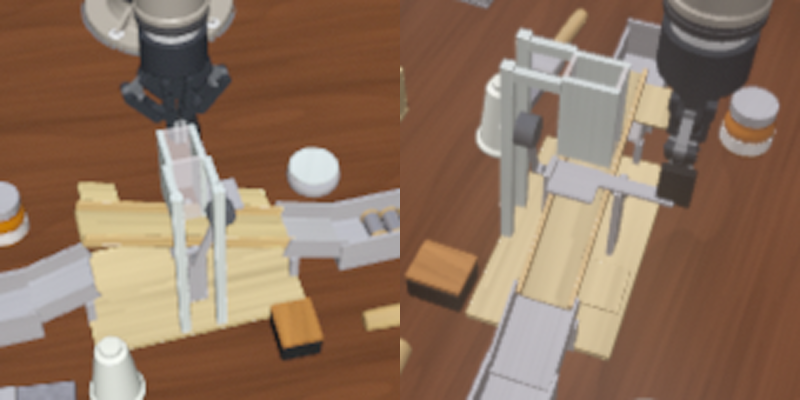

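The reaction rose to 4 N at the end stop, so the shutter is fully open and the magazine is empty. I'll back off and lift clear.

>>> move_arm(steps=[-1, 0.1, -1, 0, 0, 0, 0, -1, 0.2, -2, 0, 0, 0, 0, -1, -0.5, -2, 2, 0, 0, 0, -1, -0.5, 0, 4, 0, 0, 0, -1, 0, 0, 4, 0, 0, 0, -1, 0, -2, 2, 0, 0, 0, -1, 0, -4, 0, 0, 0, 0, -1, 0, -4, 0, 0, 0, 0])

```text
t: 10.1
eef_pos: [0.4493, -0.1747, 0.3086]
tool_rot: [0.0, 0.999, 0.052, 0.001]
contact_force: [1.1, -0.3, -1.1]
gripper_width: -0.002
```

>>> move_arm(steps=[-1, 0, -3, 0, 0, 0, 0, -1, 0, -3, 0, 0, 0, 0, -1, 0, 0, 0, 0, 0, 0, -1, 0, 0, 0, 0, 0, 0, -1, 0, 0, 0, 0, 0, 0])

```text
t: 10.6
eef_pos: [0.449, -0.233, 0.3072]
tool_rot: [-0.0, 0.999, 0.051, 0.0]
contact_force: [0.3, 0.2, -1.0]
gripper_width: -0.006
```

```bash
python3 look.py pics/a6.png; python3 - <<'E'
from station import cams
import cv2,numpy as np
a=cams.read_camera("scene")["pixels"];b=cams.read_camera("side")["pixels"]
cv2.imwrite("pics/a7.png",np.hstack([cv2.resize(a[100:300,100:400],(400,267)),cv2.resize(b[50:384,100:450],(400,382))[:267]])[:,:,::-1])
cv2.imwrite("pics/a8.png",np.hstack([cv2.resize(a[170:250,260:360],(400,320)),cv2.resize(b[225:345,200:350],(400,320))])[:,:,::-1])
E
```

```text
[ 0.44895008 -0.23303701  0.3072158 ] 10.6
scene pad_left [([202.9, 260.2], 0.82)]
scene pad_right [([198.4, 197.4], 0.92)]
scene lug [([163.0, 235.8], 0.68)]
side pad_left [([234.5, 296.0], 0.87)]
side pad_right [([157.4, 311.9], 0.63)]
side lug [([182.7, 321.5], 0.55)]
```

View pics/a6.png

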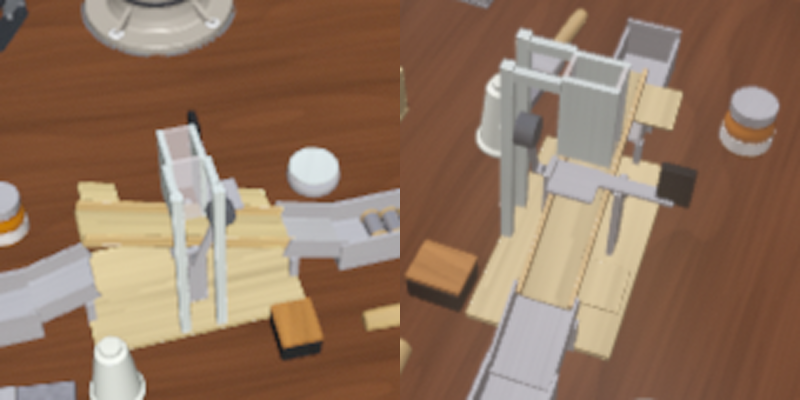

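View pics/a8.png

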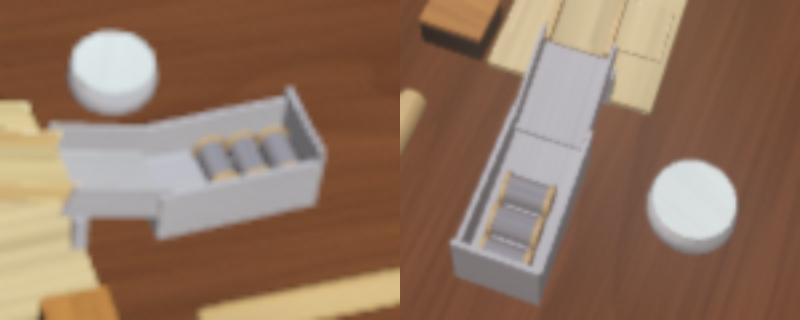

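View pics/a7.png

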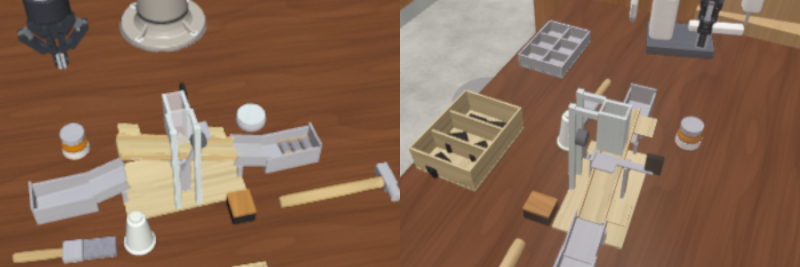

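All three spools lie side by side in the left tray, the magazine is empty, the gate is left-down, the bystanders haven't moved and the arm is clear.

```bash
python3 -c "
from station import order
print(order.hand_in())"
```

```text
the job is handed in; nothing more can be done
None
```

The job is done and handed in, with the arm at 10.6 s on the clock. All three spools are in the left tray.

- **Gate:** it started right-end down, so I pressed the raised left pad with shut fingers. It rocked over to left-down, and both cameras confirmed that before I touched the shutter.
- **Shutter:** I pushed the black lug left until it met its stop, with about 4 N of reaction. The spools rolled down the left chute on their own.
- **Last checks:** the pictures showed the magazine empty, the gate still left-down, and the bystanders looking unmoved. The arm was clear of everything, and the force readings at the ends of the moves never exceeded about 4 N.
- **Detector misses:** the lug detector reported a wrong spot in the scene camera twice and missed it once, and pad_right was wrong once while the gripper was near it. I went by the side camera and the fitted sorter pose instead.

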